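# Clamp a sample plate under the objective at the yellow spring load

## Robot

A 6-joint arm with a two-finger parallel gripper is mounted at the origin on a cart in front of the work surface, level with it; the furniture and walls round the work are solid. World frame = base frame: x ahead of the robot, y to its left, z up, the work surface at z = 0. Lengths are in m, angles in rad, forces in N, time in s.
With the tool pointing down it reaches from about 0.4 to 0.925 m from the base axis. Payload 3.4 kg.
Tool frame: the origin (TCP) lies at the centre of the arm's flange, where the gripper is bolted on; the fingertips stand 173 mm ahead of it and the grasp point (between the pads) lies 155 mm ahead of it; z points along the fingers, y is the line along which they close (so a half turn about z gives the same grasp; the last joint's range is limited). The gripper opens to 85 mm and grips with 20 to 120 N. Pads are 22 mm wide; open, the fingers measure 114 mm over their backs; the gripper's body (76 mm by 85 mm) begins 54 mm behind the grasp point. The pads swing forward as they close: fully open they stand 13 mm farther back than shut.
Start: joints at [-1.373, 0.307, 1.506, -0, 1.328, -0.073], TCP at [0.154, -0.554, 0.405] pointing down, gripper open.
Joint ranges: [-3.12, 3.12], [-1.05, 2.28], [0.14, 2.33], [-1.42, 4.57], [0.1, 2.73], [-2.68, 2.68]. Speed limits (rad/s): [2.57, 2.57, 3.14, 3.14, 3.14, 3.14].

## Interface

Orientations are given as [roll, pitch, yaw] about the fixed x, y, z axes, in that order (R = Rz(yaw) Ry(pitch) Rx(roll)).
In Python, from workcell import bot gives the robot as it stands.
- The arm moves only by the shell command python3 -m jog 'ROWS' [OPENING] [FORCE]. ROWS is JSON, a list of rows, each a list of 2 entries, a list of its own where there are three numbers: the shift along the tool's x, y, z normalised to -1 to 1, where 1 is 30 mm, then the turn about the tool's z normalised to -1 to 1, where 1 is 0.08 rad. A call has 1 to 8 rows; each row shifts and turns the commanded pose from where the row before left it, along the tool's axes as they then stand; what a row does not reach is not made up. A row lasts 1/12 s, in which the tool goes at most 41.7 mm and 7.16 degrees, less where a joint would pass 70% of its speed; a pose out of reach is approached as far as the arm can. A call with a number of a shift or a turn outside -1 to 1 is refused whole. A call with a gripper value outside its range is refused whole. OPENING is the closure, from -1 (fully open) to 1 (shut), set as the call begins (- or left out, the last holds). The fingers move at their own pace and stop on an object; FORCE is the grip in N (left out, the last holds). Time passes only in rows, so rows that do not move let the fingers close. It gives the time, the measured TCP pose, the force, the opening and the grip force at its end, in the units of the state.
- bot.get_state(): the state, without advancing time (a new reading comes with each control period).
- bot.camera(name): name is "side" or "top"; returns the picture (384x512x3 uint8, red, green, blue); there is no depth.
- bot.calibration(name): a dict with "fx", "fy", "cx", "cy" (pixels), "k1" (the pictures are not rectified: a ray, as slopes to the right and down, at radius r is drawn at 1 + k1 r^2 times it, then the intrinsics apply), "extrinsics" (4x4, takes a point from camera to world coordinates). Camera axes: x right, y up, looking along -z (the intrinsics and any distortion apply to the point x, -y, -z); pixel columns grow to the right and rows downward; lengths in m; the calibration is good to about 2 mm. A picture is of the moment at which its call begins. calibration takes no time and is no camera call.
- bot.finish_job(): hands the job in; it is judged then, once.
The state is a dict: "clock": time; "joints": joint angles; "qvel": joint speeds; "tau": joint torques, N m; "tool_pos": TCP position; "tool_rot": TCP orientation; "contact_force": force on the tool from outside, world axes, zero at the start; "ft_torque": the same for the moment, N m; "width": opening from 0.0 (shut) to 1.0 (fully open); "finger_force": force on a finger pad.
Only numpy, scipy, OpenCV 4.12 (cv2) and the standard library are available. Lean on these libraries where they do the work, as an engineer would, in place of code of your own. Each camera call takes 0.05 s, during which the arm holds its last target. There are 200 camera calls.

## Task

Take the dark sample plate by its sloped orange tab and slide it into the slot of the plate holder, under the objective, until it is fully home against the brass stop. Then draw the holder's sprung lever out to the yellow mark, never as far as the red one, swing it down into the yellow notch and let go, so that the plate stays clamped at the yellow load. Do not knock over or push away the jar and the objective can.

Things in the scene. Friction and masses are not known exactly. Their poses are not given: they have to be found in the camera images.
- holder: Fixed plate holder, 90 x 290 mm. Origin on the table under the slot; x into the slot (away from the robot), y the way the lever is pulled. Slot: black floor at z 85 (a ledge from x -38), lips' underside z 95 mm from x -12 to the stop, flared mouth from x -23. Fixed rail face at y 25. Objective over x 0, y 0: radius 22 from z 145 up, thin tip to z 121. Column at x 0, y -80, 220 high.
- plate: Loose dark sample plate, 80 (x) x 50 (y) x 8 mm, about 0.14 kg, with a bright square chip and an orange tab, lying on a green carton (60 x 90 mm, 50 mm high, fixed). Origin: centre of its underside. x points to the nose that enters the slot first. Fully home: nose (origin + 40 mm) touching the depth stop, underside on the floor at holder z 85 mm, and y 0 once clamped.
- tab_grip (a point): Grip point on the plate's orange tab, at plate (-32.5, 0, 35) mm. The tab is 12 mm thick (plate y), 22 mm wide, and leans 0.45 rad (26 degrees) from upright toward plate -x; its top is 43 mm above the plate's underside. A tool tilted with it keeps its tips just above the plate and clears the objective.
- slot_mouth (a point): Middle of the slot's mouth on the floor, at holder (-12, 0, 85) mm; the plate enters along holder +x.
- depth_stop: Brass stop at the inner end of the slot, screwed in or out between trials: its face stands at holder x 22 to 28 mm. Stiff (60 N). Origin: middle of the face the nose meets, at the floor's level; axes as the holder's.
- jaw: Moving jaw on the -y side of the slot (lip like the fixed rail's), with the drawbar and the black spring barrel; slides 9 mm to holder +y. Its face stands at holder y -30 mm when fully open (slot then 55 mm wide); at the start up to 3 mm in. Drawing the lever pulls it against the plate through the spring. Origin: the holder's origin when fully open.
- gauge (a joint): Draw of the sprung rod out of the barrel, 0 to 0.056 m, to holder +y; spring 250 N/m with 1 N at 0. White, yellow and red rings on the rod come level with the barrel's end at 0.016, 0.032 and 0.048. Let go unparked, it springs back.
- lever (a joint): Swing of the lever about the rod (axis along holder y, at holder x -30, z 50 mm), 0 to 0.45 rad. At 0 it stands upright and clears the comb; it swings toward holder -x (the robot); at 0.45 it lies deep in a notch. It stays where it is left.
- lever_grip (a point): Grip point on the lever's black handle, 60 mm from the rod's axis; handle 12 mm thick, from 38 to 80 mm from the axis. It stands at holder y 122 mm plus the travel of jaw and gauge.
- yellow_notch (a point): Middle of the yellow-marked notch of the steel comb in front of the rod, at holder (-42.5, 159, 70) mm. Notches: white, yellow, red at holder y 143, 159, 175 mm, 12 mm wide between 4 mm teeth (tops at z 76); the lever's 8 mm stem drops in. With the plate clamped this notch is at gauge 0.032.
- jar_2: Bystander: small glass jar with black lid, 49 mm across, 58 mm high, between the holder's column and the hose. Origin: centre of its base.
- objective_can: Bystander: black and white objective can, 42 mm across, 62 mm high, behind the holder. Origin: centre of its base.

How it is judged:
By the outcome, as a careful person would: the job done as asked, in the order asked, and still so for the second after the job is handed in, with the robot touching nothing.
It also fails if it takes over 51 s, if anything falls off the work surface, if the arm or the gripper's body presses on something with over 40 N, if the wrist force passes 120 N, or if a joint passes its speed limit or range.

## Working session

There is one attempt and no reset: what is moved stays moved. The work goes in short steps, Python scripts to look and compute and a shell command to move; the robot and the scene stay as the last step left them, time stands still between calls to the robot, and variables do not carry over. Pictures are saved under pics/ and viewed, at most 12 in all, crops included, and the job is handed in when it is done.

```bash
mkdir -p pics; ls; python3 - <<'E'
from workcell import bot
import cv2,numpy as np
for n in("side","top"):
    im=bot.camera(n); cv2.imwrite(f"pics/{n}0.png",cv2.resize(im[:,:,::-1],(800,600),interpolation=cv2.INTER_CUBIC)); cv2.imwrite(f"{n}0raw.png",im[:,:,::-1])
    c=bot.calibration(n); print(n,{k:np.round(v,4).tolist() for k,v in c.items()})
s=bot.get_state();print(s)
E
```

```text
pics
side {'fx': 360.9993, 'fy': 360.9993, 'cx': 255.6827, 'cy': 191.2998, 'k1': 0.0329, 'extrinsics': [[0.9773, 0.0857, -0.1935, 0.348], [-0.2116, 0.4025, -0.8906, -0.7779], [0.0016, 0.9114, 0.4115, 0.4773], [0.0, 0.0, 0.0, 1.0]]}
top {'fx': 431.2358, 'fy': 431.2358, 'cx': 252.3094, 'cy': 189.2388, 'k1': -0.168, 'extrinsics': [[-0.0076, 0.9823, -0.1871, 0.3261], [-0.9986, -0.0173, -0.0506, -0.0421], [-0.0529, 0.1864, 0.981, 1.1556], [0.0, 0.0, 0.0, 1.0]]}
{'clock': 0.1, 'joints': array([-1.37345025e+00,  3.07522146e-01,  1.50754049e+00, -1.66741514e-06,
        1.32841106e+00, -7.35067387e-02]), 'qvel': array([ 0.0021577 , -0.00121086, -0.00121883,  0.00076083,  0.00017622,
       -0.00025015]), 'tau': array([ 4.59555249e-04, -4.58529675e+01, -2.52608478e+01, -1.81720889e-04,
        5.53093065e-03, -7.21137241e-06]), 'tool_pos': array([ 0.15375596, -0.55374744,  0.40385998]), 'tool_rot': array([-3.13971656e+00, -1.36531760e-04,  2.70853090e-01]), 'contact_force': array([-0.54197225, -0.4033744 ,  0.66651208]), 'ft_torque': array([-0.02136801, -0.0470525 ,  0.04899824]), 'finger_force': 0.0, 'width': 1.000549560798763}
```

View pics/side0.png

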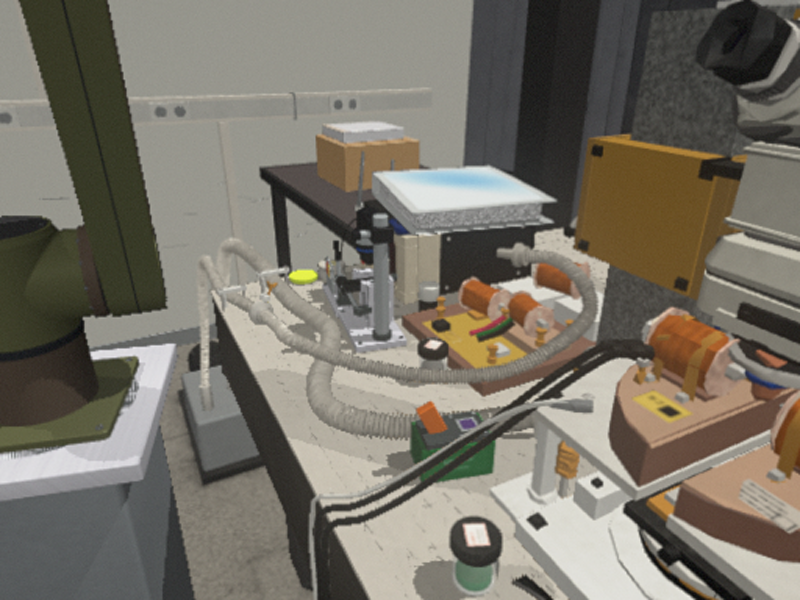

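View pics/top0.png

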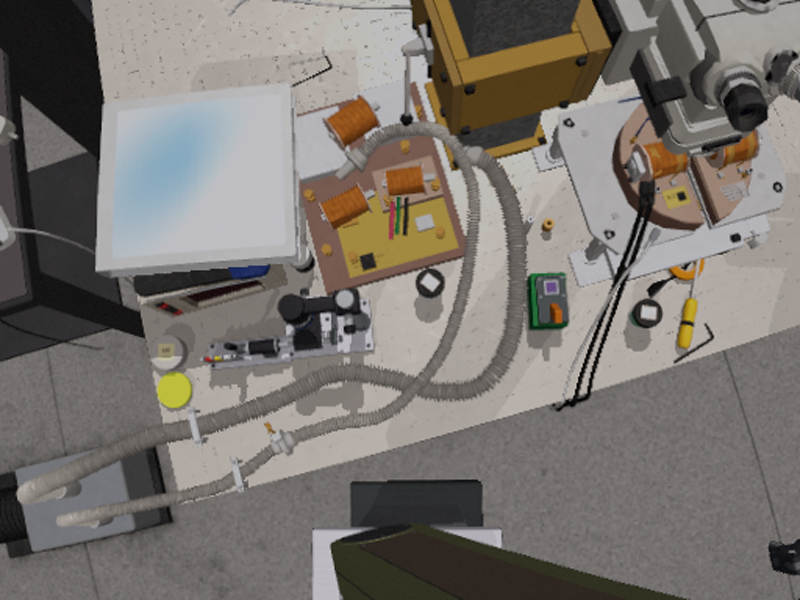

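The side view shows the plate on its green carton at (450,440) and the holder at (370,280). The top view has the plate at (548,300), the holder at (290,335) and the jar at (430,283). Next I'll zoom in on both.

```bash
python3 - <<'E'
import cv2,numpy as np
t=cv2.imread("top0raw.png");s=cv2.imread("side0raw.png")
a=cv2.resize(t[180:240,125:245],(800,400),interpolation=cv2.INTER_CUBIC)
b=cv2.resize(t[170:215,332:367],None,fx=4.4,fy=4.4,interpolation=cv2.INTER_CUBIC)
c=np.zeros((600,800,3),np.uint8);c[:400]=a
c[400:400+b.shape[0],:b.shape[1]]=b[:200]
d=cv2.resize(s[250:310,255:325],None,fx=3.3,fy=3.3,interpolation=cv2.INTER_CUBIC);c[400:400+d.shape[0],160:160+d.shape[1]]=d
d=cv2.resize(s[130:225,200:265],None,fx=2.1,fy=2.1,interpolation=cv2.INTER_CUBIC);c[400:400+d.shape[0],400:400+d.shape[1]]=d
cv2.imwrite("pics/z.png",c)
E
```

```text
(no output)
```

View pics/z.png

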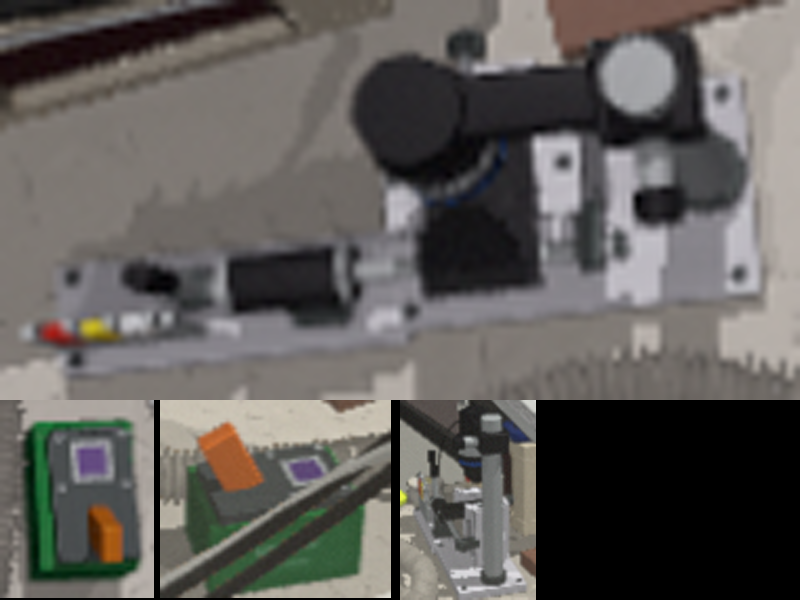

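```bash
cat >h.py <<'E'
import numpy as np,cv2
from workcell import bot
from scipy.optimize import least_squares
C={n:bot.calibration(n) for n in("side","top")}
def proj(n,P):
    c=C[n];P=np.atleast_2d(P);E=np.array(c["extrinsics"]);q=(P-E[:3,3])@E[:3,:3]
    s=np.c_[q[:,0],-q[:,1]]/-q[:,2:3];s=s*(1+c["k1"]*(s**2).sum(1,keepdims=True))
    return s*[c["fx"],c["fy"]]+[c["cx"],c["cy"]]
def pose(p,L,z0=0):
    L=np.atleast_2d(L);c,s=np.cos(p[2]),np.sin(p[2])
    return np.c_[p[0]+c*L[:,0]-s*L[:,1],p[1]+s*L[:,0]+c*L[:,1],L[:,2]+z0]
def onplane(n,uv,z):
    return least_squares(lambda p:(proj(n,[p[0],p[1],z])[0]-uv),[.5,0]).x
E
python3 - <<'E'
from h import *
tz=lambda X,Y:(125+X/6.667,180+Y/6.667)
pt=lambda X,Y:(332+X/4.4,170+(Y-400)/4.4)
ps=lambda X,Y:(255+(X-160)/3.3,250+(Y-400)/3.3)
f=lambda p:(proj("top",p)[0]-pt(92,462)).tolist()+(proj("side",p)[0]-ps(305,470)).tolist()
r=least_squares(f,[.5,-.2,.06]);print("chip",r.x,r.cost)
for c in[(50,432),(130,428),(127,570),(60,562)]:print("corner",onplane("top",pt(*c),.058))
H=[((0,-80,220),tz(637,75)),((-42.5,159,76),tz(95,328)),((-42.5,143,76),tz(133,323)),((-42.5,175,76),tz(55,332)),((-30,123,130),tz(135,277))]
L=np.array([h[0] for h in H])/1e3;U=np.array([h[1] for h in H])
g=lambda p:(proj("top",pose(p,L))-U).ravel()
r=least_squares(g,[.5,.2,0]);print("holder",r.x,r.fun.reshape(-1,2).round(2).tolist())
print("col side",proj("side",pose(r.x,[0,-.08,.22])), "obs 243,139")
print("jar",onplane("top",(430/1.5625,283/1.5625),.058))
E
```

```text
chip [ 0.54625033 -0.24703611  0.05840461] 0.43371113643657117
corner [ 0.56286976 -0.2226657 ]
corner [ 0.56448445 -0.27043914]
corner [ 0.47980464 -0.26407819]
corner [ 0.48525747 -0.22492569]
holder [0.4921461  0.15456497 0.11635136] [[0.76, -0.11], [-0.54, 0.32], [-0.28, 0.32], [-0.48, 0.46], [0.36, -0.95]]
col side [[243.17412914 142.12530652]] obs 243,139
jar [ 0.55581819 -0.04520632]
```

```bash
cat >ov.py <<'E'
from h import *
def box(x0,x1,y0,y1,z0,z1):
    v=[(x,y,z) for x in(x0,x1) for y in(y0,y1) for z in(z0,z1)]
    return [(np.array(a)/1e3,np.array(b)/1e3) for i,a in enumerate(v) for b in v[i+1:] if sum(k!=l for k,l in zip(a,b))==1]
def circ(x,y,z,r):
    t=np.linspace(0,6.2832,25);q=np.c_[x+r*np.cos(t),y+r*np.sin(t),0*t+z]/1e3
    return list(zip(q[:-1],q[1:]))
s,c=np.sin(.45),np.cos(.45)
def tabpts(y):
    g=np.array([-32.5,y,35]);w=np.array([c,0,s]);d=np.array([-s,0,c])
    return [(g+a*11*w+b*d)/1e3 for a,b in((-1,3.6),(1,3.6),(1,-22),(-1,-32))]
PL=box(-40,40,-25,25,0,8)
for y in(-6,6):
    q=tabpts(y);PL+=[(q[i],q[(i+1)%4]) for i in range(4)]
HO=circ(0,0,145,22)+circ(0,-80,220,11)+box(-38,25,-30,25,85,85)+box(-44,-41,135,183,76,76)
HO+=[(np.array(a)/1e3,np.array(b)/1e3) for a,b in(((-30,122,88),(-30,122,130)),((-42,159,70),(-42,159,80)))]+box(-45,45,-105,185,0,10)
def draw(im,n,S,p,z0,roi,k,col):
    u0,v0,w,h=roi
    o=cv2.resize(im[v0:v0+h,u0:u0+w],None,fx=k,fy=k,interpolation=cv2.INTER_CUBIC)
    for a,b in S:
        q=((proj(n,pose(p,np.array([a,b]),z0))-[u0,v0]+.5)*k).astype(int)
        cv2.line(o,tuple(map(int,q[0])),tuple(map(int,q[1])),col,1)
    return o
E
cat >f.py <<'E'
from ov import *
t=cv2.imread("top0raw.png");s=cv2.imread("side0raw.png")
hp=[.4921,.1546,.1164];pp=[.5235,-.246,-.03]
c=np.zeros((600,800,3),np.uint8)
for o,x,y in((draw(t,"top",HO,hp,0,(125,178,125,62),6,(0,255,0)),0,0),(draw(t,"top",PL,pp,.05,(333,170,35,45),5,(0,255,255)),0,373),(draw(s,"side",PL,pp,.05,(258,250,64,56),4,(0,255,255)),180,373),(draw(s,"side",HO,hp,0,(200,130,66,95),3.2,(0,255,0)),445,290)):
    c[y:y+o.shape[0],x:x+o.shape[1]]=o[:600-y,:800-x]
cv2.imwrite("pics/ov1.png",c)
E
python3 f.py
```

```text
(no output)
```

View pics/ov1.png

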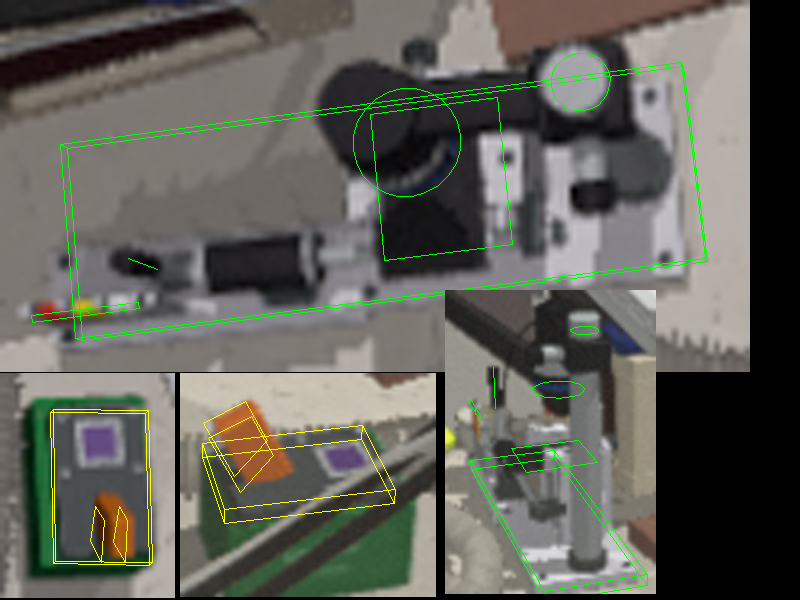

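The holder overlay sits slightly off: the floor's front edge is at about (435,270) but drawn at 253. The plate's tab is drawn roughly 6 mm too far left. I'll refine with edges.

```bash
python3 - <<'E'
from h import *
t=cv2.GaussianBlur(cv2.imread("top0raw.png"),(0,0),.6).astype(float)
g=t.mean(2)
def edge(a,b,n=14,w=3):  # raw px endpoints; fit strongest edge line
    a,b=np.array(a,float),np.array(b,float);d=(b-a)/np.linalg.norm(b-a);m=np.array([-d[1],d[0]]);k=np.arange(-w,w+.01,.1);P=[]
    for f in np.linspace(0.04,.96,n):
        q=a+f*(b-a)+k[:,None]*m
        p=cv2.remap(t.astype(np.float32),q[None,:,0].astype(np.float32),q[None,:,1].astype(np.float32),cv2.INTER_CUBIC)[0]
        e=np.abs(np.gradient(p,axis=0)).sum(1);P.append(a+f*(b-a)+k[e.argmax()]*m)
    P=np.array(P);l=cv2.fitLine(P.astype(np.float32),cv2.DIST_HUBER,0,.01,.01).ravel()
    pr=lambda x:l[2:]+((x-l[2:])@l[:2])*l[:2]
    return pr(a),pr(b),np.std((P-l[2:])@[-l[1],l[0]])
z6=lambda X,Y:(125+X/6-.5,178+Y/6-.5)
p5=lambda X,Y:(333+X/5-.5,170+(Y-373)/5-.5)
for nm,a,b,z in(("basefront",z6(75,344),z6(360,312),.01),("basefrontR",z6(400,305),z6(680,276),.01),("baseR",z6(667,110),z6(682,270),.01),("baseL",z6(55,245),z6(62,340),.01),("floorfront",z6(388,273),z6(480,267),.085),("floorL",z6(376,215),z6(382,270),.085),("floorR",z6(485,150),z6(488,262),.085),
 ("plL",p5(54,420),p5(63,545),.058),("plR",p5(146,415),p5(146,480),.058),("plF",p5(65,411),p5(138,408),.058),("plB",p5(70,557),p5(92,558),.058)):
    u,v,s=edge(a,b);A,B=onplane("top",u,z),onplane("top",v,z);d=B-A
    print(nm,A.round(4),B.round(4),"dir",round(np.arctan2(d[1],d[0]),3),"sd",round(s,2))
for nm,c,z in(("white",z6(120,302),.076),("yel",z6(83,305),.076),("red",z6(45,308),.076),("column",z6(580,80),.22),("lever",z6(118,262),.13)):print(nm,onplane("top",c,z).round(4))
# colour centroids
im=cv2.cvtColor(cv2.imread("top0raw.png"),cv2.COLOR_BGR2HSV)[210:236,122:155]
for nm,lo,hi in(("yel",22,35),("red",0,8)):
    m=(im[...,0]>=lo)&(im[...,0]<=hi)&(im[...,1]>130);y,x=np.nonzero(m);print(nm,len(x),onplane("top",(x.mean()+122,y.mean()+210),.076).round(4))
E
```

```text
basefront [0.4312 0.3341] [0.4393 0.2012] dir -1.51 sd 1.4
basefrontR [0.4429 0.183 ] [0.452  0.0565] dir -1.498 sd 1.41
baseR [0.5267 0.066 ] [0.4546 0.0559] dir -3.002 sd 1.17
baseL [0.4688 0.3445] [0.4251 0.3414] dir -3.073 sd 1.28
floorfront [0.4434 0.1731] [0.4463 0.134 ] dir -1.498 sd 0.29
floorL [0.4709 0.1799] [0.4475 0.1778] dir -3.05 sd 0.44
floorR [0.4981 0.1337] [0.4505 0.1323] dir -3.111 sd 0.23
plL [ 0.5583 -0.2199] [ 0.4928 -0.2236] dir -3.086 sd 0.24
plR [ 0.5603 -0.2699] [ 0.5263 -0.2716] dir -3.091 sd 0.26
plF [ 0.5707 -0.2284] [ 0.5712 -0.2668] dir -1.559 sd 0.16
plB [ 0.4871 -0.2272] [ 0.487  -0.2386] dir -1.576 sd 0.9
white [0.4358 0.2922]
yel [0.4345 0.3087]
red [0.4333 0.3257]
column [0.5021 0.0754]
lever [0.4467 0.2769]
yel 12 [0.4324 0.3068]
red 9 [0.4309 0.3235]
```

```bash
cat > g.py <<'E'
from ov import *
from scipy.spatial import ConvexHull
z6=lambda X,Y:np.array((125+X/6-.5,178+Y/6-.5))
s3=lambda X,Y:np.array((200+(X-445)/3.2-.5,130+(Y-290)/3.2-.5))
def tri(a,b):
    r=least_squares(lambda p:np.r_[proj("top",p)[0]-a,proj("side",p)[0]-b],[.5,.1,.1]);return r.x.round(4),r.fun.round(2)
print("coltop",tri(z6(580,80),s3(583,318)))
for Y in(555,565):print("colbase side",onplane("side",s3(586,Y),.012))
# tab silhouette centroid
def cen(n,p):
    S,c_=np.sin(.45),np.cos(.45);g=np.array([-32.5,0,35]);w=np.array([c_,0,S]);d=np.array([-S,0,c_])
    pts=[]
    for y in(-6,6):
        for a in(-1,1):
            pts.append(g+a*11*w+3.6*d+[0,y,0])
            q=g+a*11*w;k=(q[2]-8)/c_;pts.append(q-k*d+[0,y,0])
    u=proj(n,pose(p,np.array(pts)/1e3,.05)).astype(np.float32)
    m=cv2.moments(cv2.convexHull(u));return np.array([m["m10"],m["m01"]])/m["m00"],m["m00"]
obs={}
for n,(u0,v0,w,h) in(("top",(333,170,40,50)),("side",(258,245,60,56))):
    im=cv2.cvtColor(cv2.imread(n+"0raw.png"),cv2.COLOR_BGR2HSV)[v0:v0+h,u0:u0+w]
    m=(im[...,0]>=4)&(im[...,0]<=18)&(im[...,1]>150);y,x=np.nonzero(m);obs[n]=np.array([x.mean()+u0,y.mean()+v0]);print(n,len(x),obs[n])
for yaw in(.03,.05):
  for ns in(("top",),("side",),("top","side")):
    r=least_squares(lambda p:np.concatenate([cen(n,[p[0],p[1],yaw])[0]-obs[n] for n in ns]),[.525,-.246])
    print(yaw,ns,r.x.round(4),r.fun.round(2),cen(ns[0],[*r.x,yaw])[1], "grip",pose([*r.x,yaw],[-.0325,0,.035],.05).round(4))
E
python3 g.py
```

```text
coltop (array([0.5001, 0.0741, 0.2302]), array([-0.  ,  0.04,  0.04, -0.01]))
colbase side [0.50402842 0.0979294 ]
colbase side [0.50069539 0.07988006]
top 80 [355.55  200.175]
side 220 [275.69090909 267.47272727]
0.03 ('top',) [ 0.5259 -0.2477] [0. 0.] 81.52514044987038 grip [[ 0.4934 -0.2487  0.085 ]]
0.03 ('side',) [ 0.525 -0.246] [-1.57  0.46] 226.4329653866589 grip [[ 0.4925 -0.247   0.085 ]]
0.03 ('top', 'side') [ 0.525 -0.246] [-0.64  0.35 -1.57  0.46] 81.43876959034242 grip [[ 0.4925 -0.247   0.085 ]]
0.05 ('top',) [ 0.5258 -0.2472] [-0. -0.] 82.0493410655763 grip [[ 0.4934 -0.2488  0.085 ]]
0.05 ('side',) [ 0.5273 -0.246 ] [-0.32  0.46] 223.45205674692988 grip [[ 0.4948 -0.2476  0.085 ]]
0.05 ('top', 'side') [ 0.5272 -0.246 ] [-0.48 -0.52 -0.35  0.47] 81.83996460912749 grip [[ 0.4947 -0.2476  0.085 ]]
```

```bash
cat > to.py <<'E'
import sys,numpy as np
from workcell import bot
from scipy.spatial.transform import Rotation as R
s=bot.get_state();x,y,z,yaw=map(float,sys.argv[1:5])
r=R.from_euler("xyz",s["tool_rot"]);Y=s["tool_rot"][2]
d=np.array([x,y,z+.155])-s["tool_pos"]
T=R.from_euler("xyz",[np.pi,0,yaw])
print("units after turn",(T.inv().apply(d)/.03).round(2),"units now",(r.inv().apply(d)/.03).round(2),"turn units",round((Y-yaw)/.08,2),"F",s["contact_force"].round(1),"grip",(s["tool_pos"]-[0,0,.155]).round(4),"rot",s["tool_rot"].round(3),"w",round(s["width"],3),"ff",s["finger_force"],"t",s["clock"])
E
python3 -m jog '[[[0,0,0],0.92],[[0,0,0],0.92],[[0,0,0],0.92]]' 0.0; python3 to.py .488 -.249 .18 .05
```

```text
clock: 0.35
tool_pos: [0.1538, -0.5538, 0.4041]
tool_rot: [-3.14, 0.0, 0.046]
contact_force: [-1.0, 1.0, -0.3]
width: 0.604
finger_force: 0.0
units after turn [11.64 -9.59  2.3 ] units now [11.6  -9.63  2.31] turn units -0.04 F [-1.   1.  -0.3] grip [ 0.1538 -0.5538  0.2491] rot [-3.14   0.     0.046] w 0.604 ff 0.0 t 0.35
```

```bash
python3 -m jog '[[[0.9,-0.8,0],0],[[0.97,-0.8,0],0],[[0.97,-0.8,0],0],[[0.97,-0.8,0.2],0],[[0.97,-0.8,0.2],0],[[0.97,-0.8,0.2],0],[[0.97,-0.8,0.2],0],[[0.97,-0.8,0.2],0]]' 0.0 >/dev/null; python3 -m jog '[[[0.97,-0.8,0.3],0],[[0.97,-0.8,0.3],0],[[0.97,-0.8,0.3],0],[[0.97,-0.8,0.3],0],[[0,0,0],0]]'; python3 to.py .488 -.249 .084 .05
python3 - <<'E'
from ov import *
c=np.zeros((600,800,3),np.uint8)
pp=[.526,-.247,.05]
for n,roi,k,x in(("top",(315,160,70,60),6,0),("side",(245,215,90,95),4,425)):
    im=bot.camera(n)[:,:,::-1].copy()
    o=draw(im,n,PL,pp,.05,roi,k,(0,255,255));c[:o.shape[0],x:x+o.shape[1]]=o[:,:800-x]
cv2.imwrite("pics/g1.png",c[:400])
E
```

```text
clock: 1.43
tool_pos: [0.4896, -0.2447, 0.3367]
tool_rot: [-3.138, -0.001, 0.055]
contact_force: [-0.2, -0.7, 0.4]
width: 0.501
finger_force: 0.0
units after turn [-0.06  0.14  3.26] units now [-0.06  0.15  3.26] turn units 0.06 F [-0.2 -0.7  0.4] grip [ 0.4896 -0.2447  0.1817] rot [-3.138e+00 -1.000e-03  5.500e-02] w 0.501 ff 0.0 t 1.4333
```

View pics/g1.png

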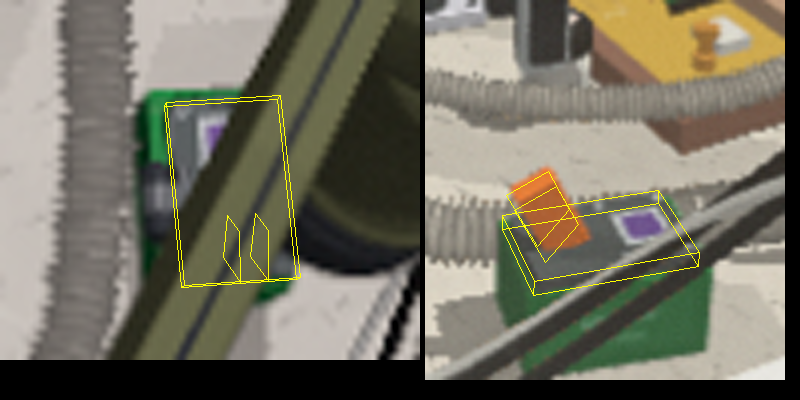

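The side view shows the tab matching the overlay to about 2 mm, with its peak at (548,165). I'll descend and grip.

```bash
python3 -m jog '[[[-0.06,0.14,0.4],0],[[0,0,0.6],0],[[0,0,0.6],0],[[0,0,0.6],0],[[0,0,0.6],0],[[0,0,0.4],0],[[0,0,0],0]]' >/dev/null; python3 -m jog '[[[0,0,0],0],[[0,0,0],0],[[0,0,0],0],[[0,0,0],0],[[0,0,0],0],[[0,0,0],0]]' 1 50; python3 to.py .488 -.249 .084 .05
```

```text
clock: 2.62
tool_pos: [0.4846, -0.2538, 0.2439]
tool_rot: [3.14, -0.001, 0.05]
contact_force: [-2.9, -1.7, 6.9]
width: 0.124
finger_force: 49.1
units after turn [ 0.12 -0.16  0.16] units now [ 0.12 -0.16  0.16] turn units 0.01 F [-2.9 -1.7  6.9] grip [ 0.4846 -0.2538  0.0889] rot [ 3.14e+00 -1.00e-03  5.00e-02] w 0.124 ff 49.05531931319274 t 2.6167
```

```bash
python3 -m jog '[[[0,0,-0.3],0],[[0,0,-0.5],0],[[0,0,-0.7],0],[[0,0,-0.9],0],[[0,0,-0.9],0],[[0,0,-0.8],0]]' - 60 ; python3 to.py .40 .04 .21 .09
```

```text
clock: 3.12
tool_pos: [0.4844, -0.2529, 0.3675]
tool_rot: [-3.141, -0.0, 0.05]
contact_force: [0.5, -0.4, -2.1]
width: 0.123
finger_force: 58.1
units after turn [-1.93 -9.98  0.08] units now [-2.32 -9.89  0.08] turn units -0.5 F [ 0.5 -0.4 -2.1] grip [ 0.4844 -0.2529  0.2125] rot [-3.141 -0.     0.05 ] w 0.123 ff 58.105415707686916 t 3.1167
```

```bash
python3 -m jog '[[[-0.2,-0.3,0],-0.25],[[-0.2,-0.6,0],-0.25],[[-0.2,-0.95,0],0],[[-0.2,-1,0],0],[[-0.2,-1,0],0],[[-0.2,-1,0],0],[[-0.2,-1,0],0],[[-0.2,-1,0],0]]'>/dev/null; python3 -m jog '[[[-0.2,-1,0],0],[[-0.1,-1,0],0],[[0,-1,0],0],[[0,-1,0],0],[[0,-0.8,0],0],[[0,-0.5,0],0],[[0,0,0],0],[[0,0,0],0]]'; python3 to.py .381 .1426 .17 .09
```

```text
clock: 4.45
tool_pos: [0.3946, 0.1056, 0.3651]
tool_rot: [3.141, 0.002, 0.093]
contact_force: [1.4, -0.3, -1.9]
width: 0.121
finger_force: 58.3
units after turn [-0.34 -1.27  1.34] units now [-0.33 -1.27  1.34] turn units 0.04 F [ 1.4 -0.3 -1.9] grip [0.3946 0.1056 0.2101] rot [3.141e+00 2.000e-03 9.300e-02] w 0.121 ff 58.283461157698184 t 4.45
```

```bash
python3 -m jog '[[[-0.16,-0.5,0.5],0],[[-0.17,-0.5,0.5],0],[[0,-0.27,0.5],0],[[0,0,0.4],0],[[0,0,0],0],[[0,0,0],0]]'; python3 to.py .381 .1426 .15 .09
cat > look.py <<'E'
import sys
from ov import *
s=bot.get_state();tp=s["tool_pos"];yaw=s["tool_rot"][2]
gx,gz=-.041,.039
pp=[tp[0]-gx*np.cos(yaw),tp[1]-gx*np.sin(yaw),yaw];z0=tp[2]-.155-gz
hp=[.4905,.1535,.09]
c=np.zeros((600,800,3),np.uint8)
for n,roi,k,x in(("top",(150,175,80,65),6,0),("side",(190,110,78,100),4,485)):
    im=bot.camera(n)[:,:,::-1].copy();cv2.imwrite(n+sys.argv[1]+"raw.png",im)
    u0,v0,w,h=roi
    o=draw(im,n,PL,pp,z0,roi,k,(0,255,255));g=draw(im,n,HO,hp,0,roi,k,(0,255,0))
    o=np.where(np.abs(g.astype(int)-draw(im,n,[],hp,0,roi,k,0)).sum(2,keepdims=True)>0,g,o)
    c[:o.shape[0],x:x+o.shape[1]]=o[:,:800-x]
cv2.imwrite("pics/look%s.png"%sys.argv[1],c[:400]);print(pp,z0)
E
python3 look.py 1
```

```text
clock: 4.95
tool_pos: [0.3819, 0.1412, 0.3081]
tool_rot: [3.141, 0.002, 0.089]
contact_force: [0.6, 0.5, -1.3]
width: 0.12
finger_force: 58.6
units after turn [-0.03 -0.05  0.1 ] units now [-0.03 -0.05  0.1 ] turn units -0.01 F [ 0.6  0.5 -1.3] grip [0.3819 0.1412 0.1531] rot [3.141e+00 2.000e-03 8.900e-02] w 0.12 ff 58.5595965385437 t 4.95
[np.float64(0.42276517317432377), np.float64(0.14483994946913994), np.float64(0.08938035064301997)] 0.11411618640096738
```

View pics/look1.png

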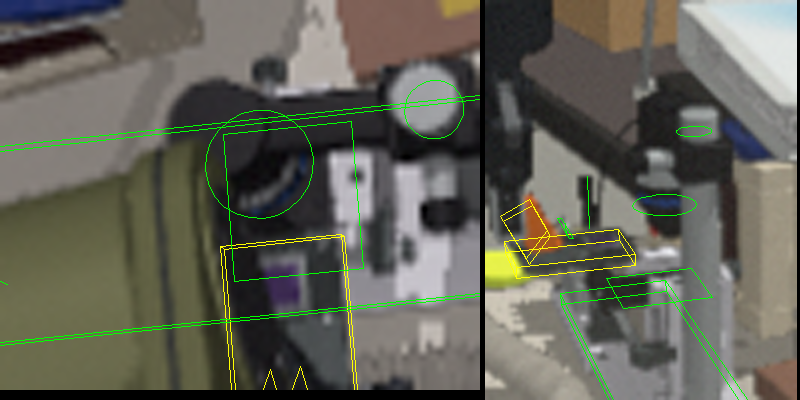

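The top view shows the chip at (287,290), which agrees with the overlay. The side view has the plate level just above the ledge. I'll shift 3 mm to +y and lower.

```bash
python3 -m jog '[[[0,-0.11,0.3],0],[[0,0,0.3],0],[[0,0,0.25],0],[[0,0,0],0],[[0,0,0],0]]'; python3 to.py .382 .1446 .125 .09
```

```text
clock: 5.47
tool_pos: [0.3821, 0.145, 0.2833]
tool_rot: [3.142, 0.0, 0.09]
contact_force: [-0.6, -0.2, -0.6]
width: 0.122
finger_force: 58.5
units after turn [-0.01  0.01  0.11] units now [-0.01  0.01  0.11] turn units -0.01 F [-0.6 -0.2 -0.6] grip [0.3821 0.145  0.1283] rot [3.142 0.    0.09 ] w 0.122 ff 58.53149056434631 t 5.4667
```

```bash
for i in 1 2; do echo; done; python3 -m jog '[[[0,0,0.08],0],[[0,0,0],0],[[0,0,0],0]]' | grep -E "pos|force"; python3 -m jog '[[[0,0,0.06],0],[[0,0,0],0],[[0,0,0],0]]'| grep -E "pos|force"
```

```text
tool_pos: [0.3822, 0.1453, 0.2811]
contact_force: [-0.2, 0.4, -1.2]
finger_force: 58.5
tool_pos: [0.382, 0.1453, 0.279]
contact_force: [-0.1, -0.1, -1.7]
finger_force: 58.5
```

```bash
python3 -m jog '[[[0,0,0.04],0],[[0,0,0],0],[[0,0,0],0]]' | grep -E "pos|contact"; python3 -m jog '[[[0,0,0.04],0],[[0,0,0],0],[[0,0,0],0]]'| grep -E "pos|contact";  python3 look.py 2
```

```text
tool_pos: [0.3821, 0.1454, 0.2779]
contact_force: [-0.3, -0.2, 0.9]
tool_pos: [0.3818, 0.1453, 0.2768]
contact_force: [-3.0, 0.2, 4.5]
[np.float64(0.4226829079725196), np.float64(0.14897635390495725), np.float64(0.08999313031331524)] 0.08276825783986269
```

View pics/look2.png

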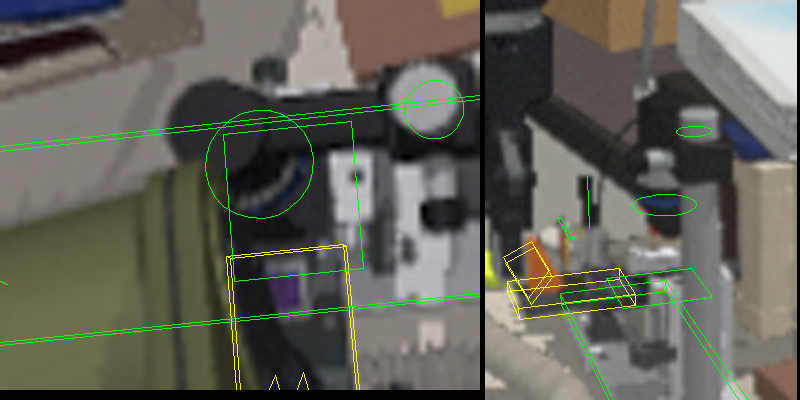

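Contact with the ledge came at the expected height. Next I'll ease off and slide in gently.

```bash
python3 -m jog '[[[0,0,-0.05],0],[[0.1,0,0],0],[[0.1,0,0],0],[[0,0,0],0],[[0,0,0],0]]' | grep -E "pos|contact"; python3 -m jog '[[[0.1,0,0],0],[[0.1,0,0],0],[[0.1,0,0],0],[[0,0,0],0],[[0,0,0],0]]'| grep -E "pos|rot|contact"
```

```text
tool_pos: [0.3889, 0.1459, 0.2781]
contact_force: [1.2, -0.8, -1.3]
tool_pos: [0.3967, 0.1464, 0.278]
tool_rot: [3.141, 0.001, 0.09]
contact_force: [-4.3, -1.6, 4.0]
```

```bash
python3 -m jog '[[[0,0,-0.03],0],[[0.1,0,0],0],[[0,0,0],0],[[0,0,0],0]]' | grep -E "pos|contact"; python3 -m jog '[[[0.1,0,0],0],[[0.1,0,0],0],[[0,0,0],0],[[0,0,0],0]]'| grep -E "pos|rot|contact"
```

```text
tool_pos: [0.3997, 0.1466, 0.2787]
contact_force: [-3.0, -3.6, 0.2]
tool_pos: [0.4058, 0.1471, 0.2788]
tool_rot: [3.141, 0.001, 0.09]
contact_force: [-2.2, -3.4, 0.3]
```

```bash
python3 -m jog '[[[0,0.04,0],0],[[0.1,0,0],0],[[0.1,0,0],0],[[0,0,0],0],[[0,0,0],0]]' | grep -E "pos|contact"; python3 -m jog '[[[0.1,0,0],0],[[0.1,0,0],0],[[0.1,0,0],0],[[0,0,0],0],[[0,0,0],0]]'| grep -E "pos|rot|contact|torq"; python3 to.py .43 .147 .124 .09
```

```text
tool_pos: [0.4132, 0.147, 0.2792]
contact_force: [1.5, -1.8, -1.5]
tool_pos: [0.4217, 0.1477, 0.2791]
tool_rot: [-3.141, -0.001, 0.09]
contact_force: [1.4, -1.7, -3.2]
units after turn [0.27 0.05 0.  ] units now [0.27 0.05 0.  ] turn units -0.0 F [ 1.4 -1.7 -3.2] grip [0.4217 0.1477 0.1241] rot [-3.141e+00 -1.000e-03  9.000e-02] w 0.125 ff 58.398218750953674 t 8.9
```

```bash
python3 -m jog '[[[0.1,0,0.03],0],[[0.05,0,0],0],[[0,0,0],0],[[0,0,0],0]]' | grep -E "pos|contact"; python3 -m jog '[[[0,0,0],0],[[0,0,0],0],[[0,0,0],0],[[0,0,0],0]]' -0.05 | grep -E "pos|contact|width"; python3 -m jog '[[[-0.3,0,0],0],[[-0.5,0,0],0],[[-0.4,0,0.3],0],[[0,0,0.5],0],[[0,0,0.5],0],[[0,0,0],0],[[0,0,0],0]]' | grep -E "pos|contact|width"
```

```text
tool_pos: [0.4234, 0.1478, 0.2786]
contact_force: [-6.7, -2.0, 10.5]
tool_pos: [0.4261, 0.1483, 0.2783]
contact_force: [-0.2, -0.2, 0.1]
width: 0.524
tool_pos: [0.3889, 0.1447, 0.2387]
contact_force: [-0.5, 0.8, -0.0]
width: 0.528
```

```bash
python3 -m jog '[[[0,0,-0.2],0],[[0.1,0,0],0],[[0.2,0,0],0],[[0.1,0,0],0],[[0,0,0],0],[[0,0,0],0]]' 0.4 | grep -E "pos|contact|width"; python3 -m jog '[[[0.2,0,0],0],[[0.2,0,0],0],[[0.1,0,0],0],[[0,0,0],0],[[0,0,0],0]]' | grep -E "pos|contact"; python3 look.py 3
```

```text
tool_pos: [0.4021, 0.1459, 0.2453]
contact_force: [-0.5, -1.0, 0.3]
width: 0.3
tool_pos: [0.4169, 0.1472, 0.245]
contact_force: [-0.1, -0.2, 0.8]
[np.float64(0.4576890141678538), np.float64(0.1508884116104932), np.float64(0.08987211898573078)] 0.05099627685513398
```

View pics/look3.png

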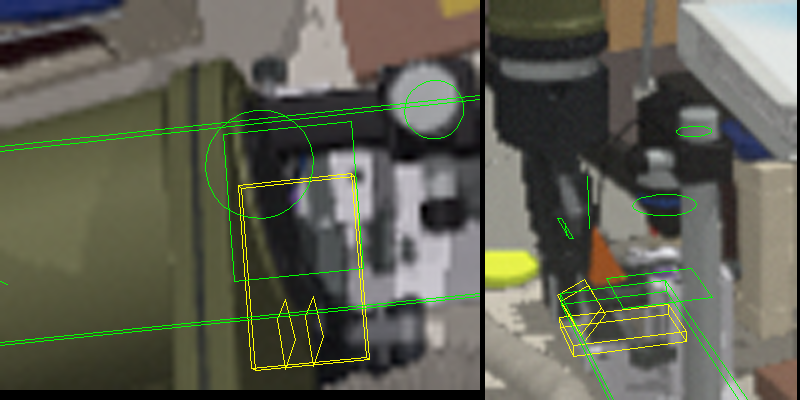

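The side view shows the gripper behind the tab (600,250), with roughly 20 mm clear to the objective. I'll keep pushing.

```bash
for k in a; do :; done; python3 -m jog '[[[0.1,0,0],0],[[0,0,0],0],[[0,0,0],0]]' | grep -E "pos|contact"; python3 -m jog '[[[0.1,0,0],0],[[0,0,0],0],[[0,0,0],0]]' | grep -E "pos|contact"; python3 -m jog '[[[0.1,0,0],0],[[0,0,0],0],[[0,0,0],0]]' | grep -E "pos|contact"
```

```text
tool_pos: [0.4196, 0.1475, 0.2451]
contact_force: [-0.2, -0.9, 0.2]
tool_pos: [0.4227, 0.1478, 0.2451]
contact_force: [-0.6, 0.1, -0.3]
tool_pos: [0.4258, 0.148, 0.2451]
contact_force: [0.5, -0.1, -0.1]
```

```bash
python3 -m jog '[[[0.1,0,0],0],[[0,0,0],0],[[0,0,0],0]]' | grep -E "pos|contact"; python3 -m jog '[[[0.07,0,0],0],[[0,0,0],0],[[0,0,0],0]]' | grep -E "pos|contact"; python3 - <<'E'
from ov import *
im=bot.camera("side")[:,:,::-1];cv2.imwrite("side4raw.png",im)
im=np.hstack([cv2.imread("side3raw.png")[120:225,200:270],im[120:225,200:270]])
cv2.imwrite("pics/s4.png",cv2.resize(im,None,fx=5.6,fy=5.6,interpolation=cv2.INTER_CUBIC))
E
```

```text
tool_pos: [0.4284, 0.1482, 0.245]
contact_force: [-1.8, -0.3, 0.6]
tool_pos: [0.4289, 0.1483, 0.2448]
contact_force: [-5.6, -0.3, 4.2]
```

View pics/s4.png

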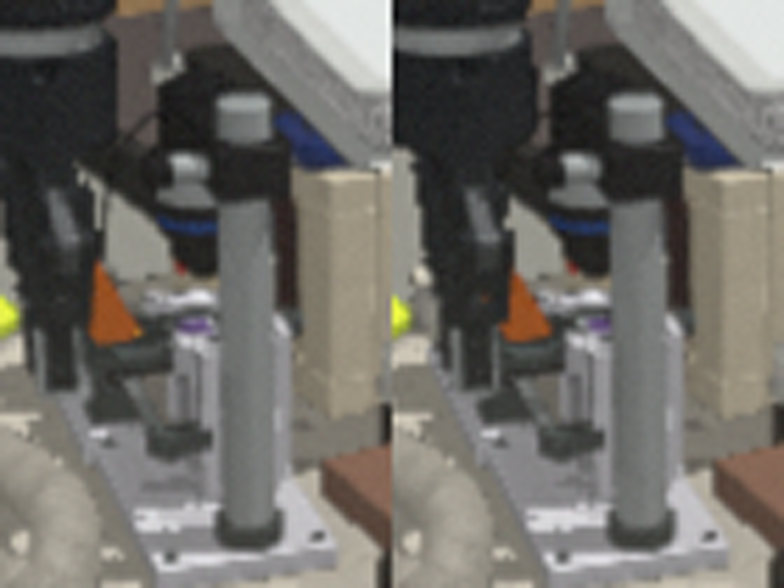

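The chip is now under the objective and the tab has moved about 8 mm forward. The force is rising without motion. I'll press once more to confirm the stop.

```bash
python3 -m jog '[[[0.1,0,0],0],[[0,0,0],0],[[0,0,0],0]]' | grep -E "pos|contact"; python3 -m jog '[[[0.1,0,0],0],[[0,0,0],0],[[0,0,0],0]]' | grep -E "pos|contact"
```

```text
tool_pos: [0.4299, 0.1483, 0.2444]
contact_force: [-9.8, -0.2, 7.2]
tool_pos: [0.4308, 0.1483, 0.2441]
contact_force: [-15.4, -0.1, 11.7]
```

```bash
python3 -m jog '[[[-0.5,0,0],0],[[0,0,-0.2],0],[[0,0,0],0],[[0,0,0],0]]' | grep -E "pos|contact"; python3 -c "
from h import *
cv2.imwrite('side5raw.png',bot.camera('side')[:,:,::-1])
for k in '345':
  im=cv2.cvtColor(cv2.imread(f'side{k}raw.png'),cv2.COLOR_BGR2HSV)[160:190,210:236]
  m=(im[...,0]<=16)&(im[...,0]>=4)&(im[...,1]>150)
  print(k,m.sum(),[int(r.nonzero()[0].max()) if r.any() else -1 for r in m])
"; python3 -m jog '[[[0.2,0,0],0],[[0.15,0,0],0],[[0,0,0],0],[[0,0,0],0]]' | grep -E "pos|contact";python3 -m jog '[[[0.1,0,-0.01],0],[[0,0,0],0],[[0,0,0],0]]' | grep -E "pos|contact";python3 -m jog '[[[0.1,0,-0.01],0],[[0,0,0],0],[[0,0,0],0]]' | grep -E "pos|contact"
```

```text
tool_pos: [0.4233, 0.148, 0.252]
contact_force: [0.3, 0.1, 0.6]
3 70 [-1, -1, -1, -1, -1, -1, -1, 7, 7, 8, 9, 9, 10, 10, 11, 11, 12, 13, 14, 14, 12, -1, -1, -1, -1, -1, -1, -1, -1, -1]
4 58 [-1, -1, -1, -1, -1, -1, -1, -1, -1, 12, 12, 13, 13, 14, 15, 15, 16, 17, 17, 17, 14, -1, -1, -1, -1, -1, -1, -1, -1, -1]
5 81 [-1, -1, -1, -1, -1, -1, -1, 10, 11, 12, 12, 13, 13, 14, 15, 15, 16, 17, 17, 17, 14, -1, -1, -1, -1, -1, -1, -1, -1, -1]
tool_pos: [0.4298, 0.1483, 0.2504]
contact_force: [-8.5, -0.3, 6.8]
tool_pos: [0.4307, 0.1484, 0.2503]
contact_force: [-12.9, 0.2, 8.8]
tool_pos: [0.4316, 0.1484, 0.2502]
contact_force: [-17.8, 0.8, 12.6]
```

Picture 5 shows the tab unmoved after 15 N, so the plate is home on the stop. Next I'll retreat and go to the lever.

```bash
python3 -m jog '[[[-0.6,0,0],0],[[-0.8,0,0],0],[[0,0,-1],0],[[0,0,-1],0],[[0,0,-1],0],[[0,0,-0.8],0],[[0,0,0],0],[[0,0,0],0]]' 0 | grep -E "pos|contact"; python3 to.py .4505 .2753 .18 .09
```

```text
tool_pos: [0.3977, 0.1456, 0.3673]
contact_force: [-0.2, -0.1, 0.2]
units after turn [ 2.14 -4.15  1.08] units now [ 2.13 -4.15  1.09] turn units -0.0 F [-0.2 -0.1  0.2] grip [0.3977 0.1456 0.2123] rot [-3.141 -0.005  0.09 ] w 0.5 ff 0.0 t 14.85
```

```bash
python3 -m jog '[[[0,-0.7,0],0],[[0.2,-1,0],0],[[0.5,-1,0],0],[[0.7,-1,0.3],0],[[0.74,-0.45,0.78],0],[[0,0,0],0],[[0,0,0],0]]' | grep -E "pos|contact"; python3 to.py .4505 .2753 .11 .09
python3 - <<'E'
from ov import *
s=bot.get_state();c=np.zeros((400,800,3),np.uint8);hp=[.4915,.155,.09]
for n,roi,k,x in(("top",(125,170,70,66),6,0),("side",(185,90,62,66),6,425)):
    im=bot.camera(n)[:,:,::-1].copy();o=draw(im,n,HO,hp,0,roi,k,(0,255,0));c[:o.shape[0],x:x+o.shape[1]]=o[:400,:800-x]
cv2.imwrite("pics/l1.png",c)
E
```

```text
tool_pos: [0.4492, 0.2757, 0.3297]
contact_force: [-1.1, -0.7, 0.6]
units after turn [0.04 0.02 2.16] units now [0.05 0.01 2.16] turn units 0.01 F [-1.1 -0.7  0.6] grip [0.4492 0.2757 0.1747] rot [3.139 0.006 0.091] w 0.498 ff 0.0 t 15.4333
```

View pics/l1.png

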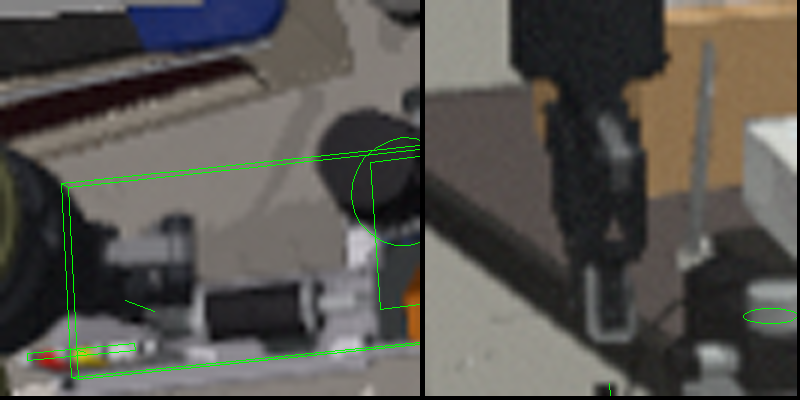

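The side view shows the lever's top (605,390) directly below the fingertips (612,340). I'll descend and grip.

```bash
python3 -m jog '[[[0,0,0.4],0],[[0,0,0.6],0],[[0,0,0.6],0],[[0,0,0.5],0],[[0,0,0],0],[[0,0,0],0]]' | grep -E "pos|contact"; python3 -m jog '[[[0,0,0],0],[[0,0,0],0],[[0,0,0],0],[[0,0,0],0],[[0,0,0],0],[[0,0,0],0]]' 1 40; python3 to.py .4505 .2753 .11 .09
```

```text
tool_pos: [0.4482, 0.2741, 0.2704]
contact_force: [-0.1, -0.1, 1.2]
clock: 16.53
tool_pos: [0.4494, 0.2753, 0.2716]
tool_rot: [-3.141, -0.002, 0.09]
contact_force: [-1.1, -0.4, 5.7]
width: 0.126
finger_force: 39.1
units after turn [0.04 0.   0.22] units now [0.04 0.   0.22] turn units 0.0 F [-1.1 -0.4  5.7] grip [0.4494 0.2753 0.1166] rot [-3.141e+00 -2.000e-03  9.000e-02] w 0.126 ff 39.08577919006348 t 16.5333
```

```bash
python3 -m jog '[[[0,-0.15,0],0],[[0,-0.2,0],0],[[0,-0.2,0],0],[[0,0,0],0],[[0,0,0],0]]' | grep -E "pos|contact"; python3 -m jog '[[[0,-0.2,0],0],[[0,-0.2,0],0],[[0,-0.15,0],0],[[0,0,0],0],[[0,0,0],0],[[0,0,0],0]]'
python3 - <<'E'
from ov import *
c=np.zeros((420,800,3),np.uint8);hp=[.4915,.155,.09]
im=bot.camera("top")[:,:,::-1].copy();cv2.imwrite("top6raw.png",im);r=im[205:240,120:186];c=cv2.resize(r,(792,420),interpolation=cv2.INTER_CUBIC)
cv2.imwrite("pics/l2.png",c)
E
```

```text
tool_pos: [0.4479, 0.2914, 0.2715]
contact_force: [0.0, -4.0, 7.2]
clock: 17.45
tool_pos: [0.4465, 0.3068, 0.2715]
tool_rot: [3.138, -0.002, 0.091]
contact_force: [1.6, -8.0, 8.5]
width: 0.126
finger_force: 39.5
```

View pics/l2.png

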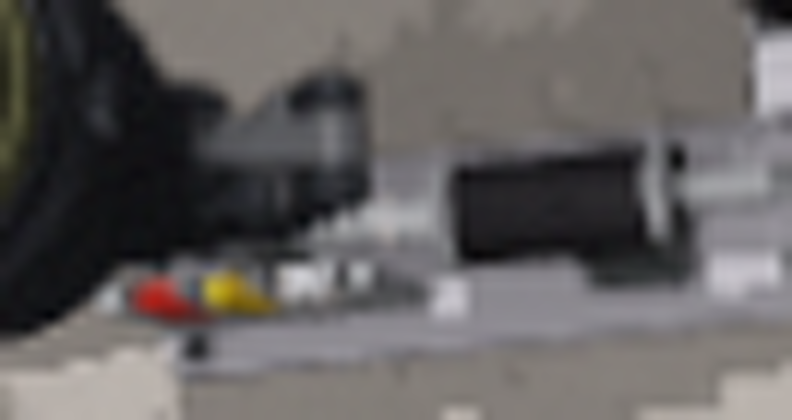

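The white/yellow/red notches show at (320,275), (240,290) and (165,300). The spring force and the absolute position agree on a draw of about 27–28 mm, so I need about 4 mm more.

```bash
python3 -m jog '[[[0,-0.09,0],0],[[0,-0.07,0],0],[[0,0,0],0],[[0,0,0],0],[[0,0,0],0]]' | grep -E "pos|contact";python3 -m jog '[[[0,0,0],0],[[0,0,0],0],[[0,0,0],0]]' | grep -E "pos|contact"
```

```text
tool_pos: [0.446, 0.3112, 0.2714]
contact_force: [1.3, -8.0, 7.5]
tool_pos: [0.446, 0.3111, 0.2714]
contact_force: [2.0, -8.0, 8.2]
```

```bash
python3 -m jog '[[[-0.16,0,0.01],0],[[-0.17,0,0.02],0],[[-0.16,0,0.03],0],[[-0.16,0,0.04],0],[[0,0,0],0],[[0,0,0],0]]' | grep -E "pos|contact";python3 -m jog '[[[-0.1,0,0.04],0],[[-0.1,0,0.04],0],[[-0.11,0,0.05],0],[[0,0,0],0],[[0,0,0],0],[[0,0,0],0]]' | grep -E "pos|contact"; python3 to.py .4505 .2753 .11 .09
```

```text
tool_pos: [0.4272, 0.3096, 0.2683]
contact_force: [3.6, -8.7, 4.8]
tool_pos: [0.4178, 0.3088, 0.2644]
contact_force: [3.5, -8.4, 5.4]
units after turn [ 0.98  1.21 -0.02] units now [ 0.98  1.21 -0.01] turn units 0.01 F [ 3.5 -8.4  5.4] grip [0.4178 0.3088 0.1094] rot [ 3.138e+00 -3.000e-03  9.100e-02] w 0.122 ff 40.28032600879669 t 19.1667
```

```bash
python3 -m jog '[[[-0.08,0,0.03],0],[[0,0,0],0],[[0,0,0],0]]' | grep -E "pos|contact"; python3 -m jog '[[[0,0.08,0],0],[[0,0,0],0],[[0,0,0],0]]' | grep -E "pos|contact"; python3 -m jog '[[[0,0.06,0],0],[[0,0,0],0],[[0,0,0],0]]' | grep -E "pos|contact"
```

```text
tool_pos: [0.4155, 0.3086, 0.2634]
contact_force: [3.5, -8.3, 4.9]
tool_pos: [0.4158, 0.3062, 0.2634]
contact_force: [3.8, -8.0, 4.9]
tool_pos: [0.416, 0.3052, 0.2635]
contact_force: [3.0, -5.5, 5.9]
```

The tooth took the load at local y of about 156.5, as predicted. I'll release and rise.

```bash
python3 -m jog '[[[0,0,0],0],[[0,0,0],0],[[0,0,0],0],[[0,0,0],0]]' 0.3 | grep -E "pos|contact|width"; python3 -m jog '[[[0,0,-0.4],0],[[0,0,-0.8],0],[[0,0,-1],0],[[0,0,-1],0],[[-0.5,1,-1],0],[[-0.6,1,-1],0],[[0,1,0],0],[[0,1,0],0]]' | grep -E "pos|contact|width"; python3 -m jog '[[[0,1,0],0],[[0,1,0],0],[[0,1,0],0],[[0,1,0],0],[[0,1,0],0],[[0,1,0],0],[[0,1,0],0],[[0,0,0],0]]' | grep -E "pos|contact|width"
python3 - <<'E'
from h import *
t=bot.camera("top")[:,:,::-1];s=bot.camera("side")[:,:,::-1]
c=np.zeros((600,800,3),np.uint8)
c[:330,:]=cv2.resize(t[180:240,120:265],(800,330),interpolation=cv2.INTER_CUBIC)
o=cv2.resize(s[130:225,200:290],None,fx=2.8,fy=2.8,interpolation=cv2.INTER_CUBIC);c[334:334+o.shape[0],:o.shape[1]]=o[:266]
cv2.imwrite("pics/e.png",c)
E
```

```text
tool_pos: [0.4146, 0.306, 0.2624]
contact_force: [-0.0, 0.1, 0.6]
width: 0.349
tool_pos: [0.3945, 0.1882, 0.4154]
contact_force: [0.2, -0.1, -0.9]
width: 0.344
tool_pos: [0.4146, -0.0242, 0.4134]
contact_force: [0.5, 0.7, 0.1]
width: 0.355
```

View pics/e.png

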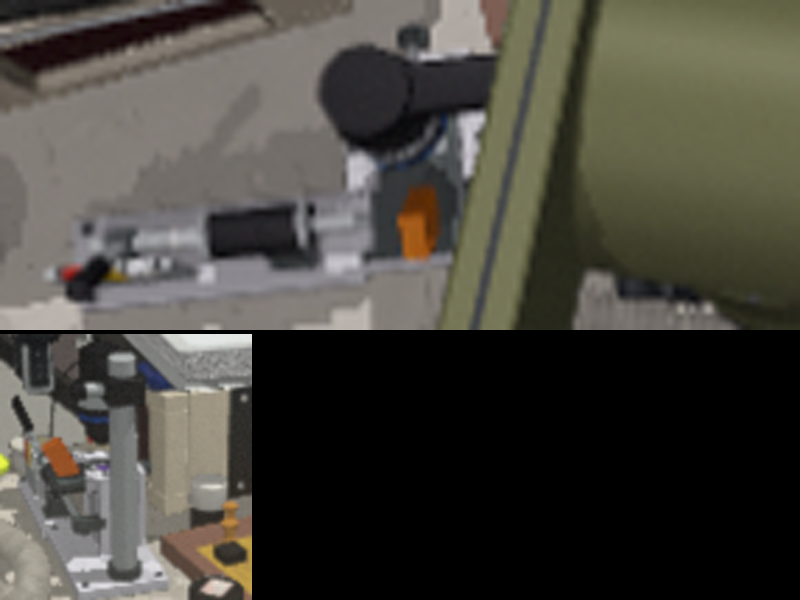

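The top view shows the lever held in the comb at the yellow mark (105,268), with the rod drawn out. The tab is at (418,220) and in line with the slot, and in the side view the jar and can are standing. I'm handing it in.

```bash
python3 -c "
from workcell import bot
print(bot.finish_job())"
```

```text
the job is handed in; nothing more can be done
None
```

The job is handed in. The plate is home against the brass stop, it's clamped with the lever let go in the yellow notch, and the jar and can were still standing in the last picture. I placed the notch by position and tooth contact, since the picture doesn't show the lever's stem clearly.

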